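Stand the slumped tool cases back up, clear of the inverter

TASK

Two slim carry cases, a yellow one and a blue one, have slumped against the black finned inverter and block its cooling air. Push each one gently back upright with the fingertips, so that it stands on its own foot edge about where that edge rests now, clear of the inverter. Do not grip, lift or carry the cases, do not let them fall flat, and leave the jack, the pot of drill bits and the wrench alone.

Things in the scene. Friction and masses are not known exactly. Their poses are not given: they have to be found in the camera images.
- inverter: low black finned box, fixed to the bench, 190 (x) x 400 (y) x 85 mm high. Origin: centre of its underside; its front face is at x = -95 mm of its own frame, and its own -x side faces roughly to the robot. Its top is flat and free except for the wrench on its rear part
- yellow_case: yellow carry case, rigid, 50 mm thick (own x), 160 mm wide (own y), 150 mm high (own z; latches and folded handle add up to 7 mm), 0.45 to 0.9 kg. Origin: centre of its underside; own z points to its handle. It starts leaning 0.5 rad from vertical towards its own +x, away from the robot, its +x face against the inverter's top front edge. Balances at 0.32 rad of lean
- blue_case: blue carry case, same build and lean, 50 mm thick (own x), 140 mm wide (own y), 138 mm high (own z; fittings up to 7 mm more), 0.38 to 0.77 kg. Origin: centre of its underside; axes as for the yellow case. Balances at 0.35 rad of lean. The cases rest side by side; either may be the left one
- yellow_case_rim (a point): middle of the upper +x edge of the yellow case: at the start it overhangs the inverter's top by about 25 mm at a height of about 132 mm (150 mm when upright). About 1 N towards the robot there raises the case; past its balance it drops onto its foot by itself
- blue_case_rim (a point): middle of the upper +x edge of the blue case: at the start it overhangs the inverter's top by about 19 mm at a height of about 121 mm (138 mm when upright); it is pushed up as the yellow one
- yellow_case_foot (a point): middle of the lower +x edge of the yellow case, on the bench about 48 mm in front of the inverter's front face: the edge it tips about
- blue_case_foot (a point): middle of the lower +x edge of the blue case, on the bench about 48 mm in front of the inverter's front face: the edge it tips about
- jack: dark green screw jack, loose, 86 mm base, 128 mm high, 0.9 kg, standing on the bench to the left of the inverter. Origin: centre of its underside
- pot: red plastic pot with drill bits, loose, 86 mm across the rim, about 95 mm high, on the bench to the right of the inverter. Origin: centre of its underside
- wrench: steel wrench, 160 mm, lying loose on the rear part of the inverter's top. Origin: under its middle, own x along it
Not all that is in view belongs to the job. Of the things like the yellow_case, leave any that is red or turquoise; of the rest the larger one is meant.

How it is judged:
By the outcome, as a careful person would: the job done as asked, in the order asked, and still so for the second after the job is handed in, with the robot touching nothing.
It also fails if it takes over 54 s, if anything falls off the work surface, if the arm or the gripper's body presses on something with over 40 N, if the wrist force passes 120 N, or if a joint passes its speed limit or range.

ROBOT

A 7-joint arm with a two-finger parallel gripper is mounted at the origin on the work surface. World frame = base frame: x ahead of the robot, y to its left, z up, the work surface at z = 0. Lengths are in m, angles in rad, forces in N, time in s.
With the tool pointing down it reaches from about 0.4 to 0.875 m from the base axis. Payload 19.3 kg.
Tool frame: the origin (TCP) lies at the very end of the fingers, on their centre line; the grasp point (between the pads) lies 19 mm behind it; z points along the fingers, y is the line along which they close (so a half turn about z gives the same grasp; the last joint's range is limited). The gripper opens to 85 mm and grips with 20 to 120 N. Pads are 22 mm wide; open, the fingers measure 114 mm over their backs; the gripper's body (76 mm by 85 mm) begins 54 mm behind the grasp point. The pads swing forward as they close: fully open they stand 13 mm farther back than shut.
Start: joints at [-1.315, 0.521, -0.036, 1.599, 0.021, 1.021, -0.113], TCP at [0.2, 0.592, 0.231] pointing down, gripper open.
Joint ranges: [-2.91, 2.91], [-0.3, 2.13], [-1.5, 1.42], [0.17, 2.43], [-1.26, 4.41], [0.16, 1.93], [-2.52, 2.52]. Speed limits (rad/s): [1.89, 1.89, 2.39, 2.39, 3.01, 3.01, 3.01].

INTERFACE

Orientations are given as [roll, pitch, yaw] about the fixed x, y, z axes, in that order (R = Rz(yaw) Ry(pitch) Rx(roll)).
In Python, from workcell import monitor, optics, job_done gives the robot as it stands.
- The arm moves only by the shell command python3 -m handwheel 'ROWS' [FORCE]. ROWS is JSON, a list of rows, each an object of numbers: "dx", "dy", "dz": the shift along the tool's x, y, z in cm; "wx", "wy", "wz": the turn, a rotation vector about the tool's x, y, z in rad; "claw": the opening in per cent of the stroke, from 0 (shut) to 100 (fully open). A call has 1 to 8 rows; each row shifts and turns the commanded pose from where the row before left it, along the tool's axes as they then stand; what a row does not reach is not made up. A row lasts 1/8 s, in which the tool goes at most 62.5 mm and 10.7 degrees, less where a joint would pass 70% of its speed; a pose out of reach is approached as far as the arm can. A call with a gripper value outside its range is refused whole. The fingers move at their own pace and stop on an object; FORCE is the grip in N (left out, the last holds). Time passes only in rows, so rows that do not move let the fingers close. It gives the time, the measured TCP pose, the force, the opening and the grip force at its end, in the units of the state.
- monitor.observe(): the state, without advancing time (a new reading comes with each control period).
- optics.grab_frame(name): name is "scene" or "side" or "wrist"; returns a dict with "frame" (400x640x3 uint8, blue, green, red), "fovy" (degrees; the focal length in pixels is half the picture's height over the tangent of half this angle, whatever the lens; pixels are square), "cx", "cy" (the principal point, pixels), "R" (3x3) and "t" (3): a world point X has camera coordinates R X + t. Camera axes: x right, y down, z forward; pixel columns grow to the right and rows downward; lengths in m; the calibration is good to about 2 mm. A picture is of the moment at which its call begins. There is no depth.
- job_done(): hands the job in; it is judged then, once.
Trained networks look in the newest picture that a camera, given by its name, has taken for a name from the list of things; names that differ only in an ending like _2 or _b are one class to them, and where a whole thing is asked for, a point or a joint stands for the part that bears it (a point fixed in the world has none). Each returns a list of dicts, best first, with "p" (0 to 1); they miss things now and then, are a little off and sometimes report something else, mostly with a low value. They report only what shows in the picture. A call takes as long as a camera call. They do not tell look-alikes from the thing itself.
- optics.masks_of(name, camera): "region" (400x640 bool, what is visible of it) and "rect" ([left, top, width, height] in pixels, round what is visible of it).
The state is a dict: "clock": time; "qpos": joint angles; "qd": joint speeds; "joint_efforts": joint torques, N m; "position": TCP position; "tool_rot": TCP orientation; "force": force on the tool from outside, world axes, zero at the start; "moment": the same for the moment, N m; "grip_width": finger opening in m; "finger_force": force on a finger pad.
Only numpy, scipy, OpenCV 4.12 (cv2) and the standard library are available. Lean on these libraries where they do the work, as an engineer would, in place of code of your own. Each camera call takes 0.05 s, during which the arm holds its last target. There are 200 camera calls.

## Working session

There is one attempt and no reset: what is moved stays moved. The work goes in short steps, Python scripts to look and compute and a shell command to move; the robot and the scene stay as the last step left them, time stands still between calls to the robot, and variables do not carry over. Pictures are saved under pics/ and viewed, at most 10 in all, crops included, and the job is handed in when it is done.

```bash
mkdir -p pics; cat > h.py <<'E'
import numpy as np, cv2
from workcell import monitor, optics
def K(f):
    F=200/np.tan(np.radians(f["fovy"])/2); return F
def proj(f,X):
    c=np.asarray(f["R"])@np.asarray(X)+f["t"]; return f["cx"]+K(f)*c[0]/c[2], f["cy"]+K(f)*c[1]/c[2]
def back(f,u,v,z):
    R=np.asarray(f["R"]);C=-R.T@np.asarray(f["t"]);d=R.T@np.array([(u-f["cx"])/K(f),(v-f["cy"])/K(f),1]);return C+d*(z-C[2])/d[2]
E
python3 - <<'E'
from h import *
import pickle
D={}
for c in("scene","side"):
    f=optics.grab_frame(c);D[c]=f;cv2.imwrite(f"pics/{c}0.png",f["frame"])
    print(c,f["fovy"],-np.asarray(f["R"]).T@f["t"])
    for n in("yellow_case","blue_case","inverter","jack","pot","wrench"):
        for m in optics.masks_of(n,c):
            ys,xs=np.nonzero(m["region"]); print(n,round(m["p"],2),m["rect"],xs.mean().round(),ys.mean().round(), f["frame"][m["region"]].mean(0).round() if len(xs) else 0)
pickle.dump(D,open("d.pkl","wb"))
s=monitor.observe();print(s["clock"],s["position"],s["tool_rot"])
E
```

```text
scene 52.59357247504416 [ 0.99306632 -0.72879856  0.79462085]
yellow_case 0.95 [266.6, 192.4, 67.9, 55.9] 301.0 220.0 [ 18. 110. 152.]
yellow_case 0.83 [296.3, 150.6, 62.9, 37.5] 327.0 167.0 [123. 129.  35.]
yellow_case 0.66 [189.7, 230.0, 51.2, 42.5] 217.0 246.0 [ 33. 141. 192.]
yellow_case 0.55 [231.8, 318.2, 64.3, 69.6] 264.0 352.0 [ 40.  44. 191.]
blue_case 0.64 [331.5, 173.6, 55.9, 39.3] 357.0 193.0 [85. 50. 34.]
inverter 0.94 [273.9, 188.9, 165.6, 127.9] 353.0 248.0 [27. 26. 27.]
jack 0.69 [407.4, 170.8, 23.5, 36.1] 417.0 189.0 [23. 30. 33.]
pot 0.77 [227.1, 247.3, 37.0, 46.3] 246.0 270.0 [  9.  11. 109.]
pot 0.63 [269.6, 199.8, 67.4, 50.5] 301.0 219.0 [ 19. 112. 153.]
wrench 0.71 [364.7, 220.2, 49.1, 35.5] 388.0 238.0 [141. 139. 147.]
side 53.408081642866144 [ 0.09756189 -0.71447516  0.78006209]
yellow_case 0.88 [293.2, 184.4, 56.8, 80.5] 320.0 224.0 [ 33. 140. 184.]
yellow_case 0.86 [253.7, 279.9, 64.2, 62.5] 288.0 311.0 [ 55. 199. 231.]
yellow_case 0.85 [418.2, 276.6, 60.5, 54.7] 446.0 303.0 [ 63.  67. 220.]
yellow_case 0.75 [186.2, 159.1, 65.1, 51.5] 220.0 186.0 [182. 191.  65.]
blue_case 0.38 [293.5, 179.9, 58.2, 90.2] 320.0 224.0 [ 33. 141. 185.]
inverter 0.79 [318.6, 149.7, 101.1, 114.1] 366.0 211.0 [59. 60. 61.]
inverter 0.61 [337.9, 259.2, 39.4, 52.0] 354.0 285.0 [ 26.  32. 142.]
jack 0.53 [309.5, 129.3, 14.2, 21.6] 315.0 139.0 [32. 42. 47.]
jack 0.24 [318.4, 145.1, 100.7, 121.4] 367.0 212.0 [59. 61. 63.]
pot 0.96 [338.6, 259.1, 37.9, 53.8] 354.0 285.0 [ 27.  32. 142.]
pot 0.17 [293.2, 181.4, 55.3, 86.2] 320.0 224.0 [ 33. 142. 186.]
wrench 0.78 [355.9, 156.2, 31.2, 36.7] 371.0 176.0 [179. 178. 183.]
0.7 [0.2000511  0.59208881 0.23127717] [-3.14154008e+00 -3.50514073e-06  2.81573687e+00]
```

View pics/scene0.png

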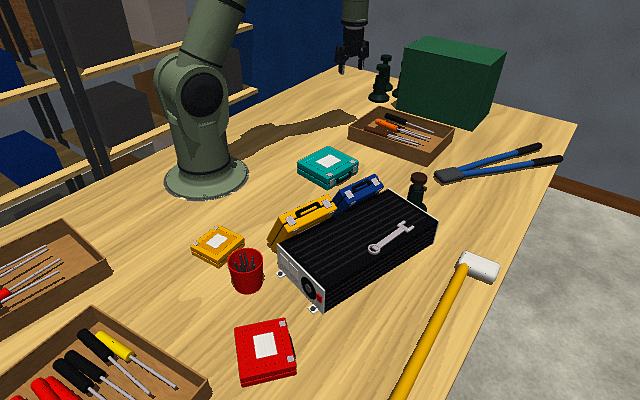

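View pics/side0.png

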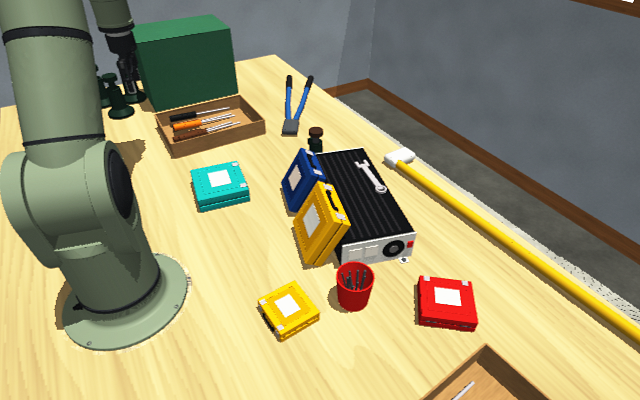

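The scene view shows the leaning yellow case at about (301,220), the blue one at (357,193), and the inverter with the wrench at (388,238). The flat yellow case at (217,246) is a decoy. The side view agrees.

```bash
python3 - <<'E'
from h import *
import pickle
D=pickle.load(open("d.pkl","rb"))
cv2.imwrite("pics/sc.png",cv2.resize(D["scene"]["frame"][165:315,260:445],None,fx=4,fy=4,interpolation=cv2.INTER_CUBIC))
cv2.imwrite("pics/si.png",cv2.resize(D["side"]["frame"][140:275,275:425],None,fx=4,fy=4,interpolation=cv2.INTER_CUBIC))
E
```

```text
(no output)
```

View pics/sc.png

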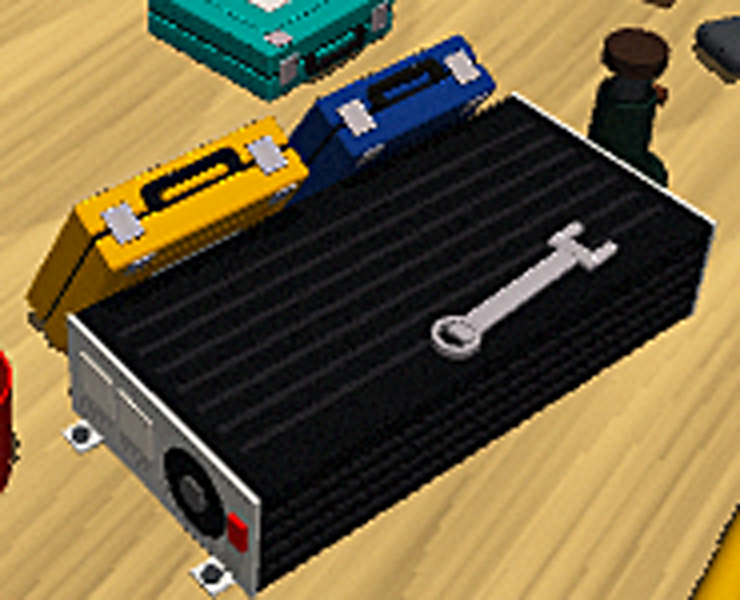

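View pics/si.png

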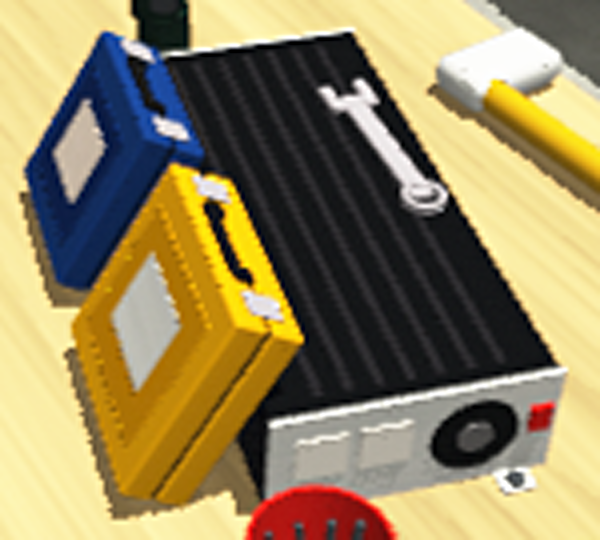

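The crops show the inverter's top corners clearly: scene (277,244), (325,291), (438.5,221), (388,189). The yellow rim runs from (287,232.5) to (337,208) and the blue rim from (346,206) to (384,186).

```bash
python3 - <<'E'
from h import *
import pickle
D=pickle.load(open("d.pkl","rb"));s=D["scene"];d=D["side"]
fr,rr,rl,fl=[back(s,u,v,.085)for u,v in((277,243.75),(325,290.75),(438.5,220.75),(388.25,188.75))]
print("inv top fr rr rl fl",fr,rr,rl,fl)
print("side fr rr rl",[back(d,u,v,.085).round(3) for u,v in((342,245),(416.25,232.5),(363.25,148))])
e=(fl-fr+rl-rr);print("len",np.linalg.norm(fl-fr),np.linalg.norm(rr-fr))
yaw=np.arctan2(-e[0],e[1]);c=(fr+rr+rl+fl)/4;print("yaw",yaw,"c",c)
for n,pts,z in(("yel",((287,232.5),(337,208)),.132),("blue",((346,206),(384,186)),.121)):
    P=[back(s,u,v,z)for u,v in pts];m=(P[0]+P[1])/2
    R=np.array([[np.cos(yaw),np.sin(yaw)],[-np.sin(yaw),np.cos(yaw)]])
    print(n,P,"mid",m,"w",np.linalg.norm(P[0]-P[1]),"yaw",np.arctan2(-(P[1]-P[0])[0],(P[1]-P[0])[1]),"in inv",[(R@(p-c)[:2]).round(3) for p in P+[m]])
print("side yel R rim",back(d,350.5,225,.132))
print("jack",back(s,417,205,0),"wrench ends inv",[(R@(back(s,260+u/4,165+v/4,.09)-c)[:2]).round(3) for u,v in((457,335),(600,240))])
E
```

```text
inv top fr rr rl fl [ 0.48045657 -0.17990652  0.085     ] [ 0.66518699 -0.2312196   0.085     ] [0.77277499 0.15329956 0.085     ] [0.59188876 0.20322319 0.085     ]
side fr rr rl [array([ 0.481, -0.178,  0.085]), array([ 0.663, -0.235,  0.085]), array([0.771, 0.145, 0.085])]
len 0.39900564802179106 0.19172470400287037
yaw -0.27792861681690945 c [ 0.62757683 -0.01365084  0.085     ]
yel [array([ 0.50805128, -0.17141633,  0.132     ]), array([ 0.55190561, -0.01783879,  0.132     ])] mid [ 0.52997844 -0.09462756  0.132     ] w 0.15971619808321647 yaw -0.27814932589852526 in inv [array([-0.072, -0.185]), array([-0.072, -0.025]), array([-0.072, -0.105])]
blue [array([0.55912502, 0.01582301, 0.121     ]), array([0.59595943, 0.16059735, 0.121     ])] mid [0.57754222 0.08821018 0.121     ] w 0.14938668864213459 yaw -0.24914027382338097 in inv [array([-0.074,  0.01 ]), array([-0.078,  0.159]), array([-0.076,  0.084])]
side yel R rim [ 0.50701553 -0.17040723  0.132     ]
jack [0.65999802 0.29137401 0.        ] wrench ends inv [array([ 0.069, -0.02 ]), array([0.062, 0.12 ])]
```

```bash
python3 -m handwheel '[{"dx":-2.5,"dy":-2.6,"wz":-0.047,"claw":0},{"dx":-3.4,"dy":-3.6},{"dx":-3.4,"dy":-3.6},{"dx":-3.4,"dy":-3.6},{"dx":-3.4,"dy":-3.6},{"dx":-3.4,"dy":-3.6},{"dx":-3.4,"dy":-3.6},{"dx":-3.4,"dy":-3.6}]'
python3 -m handwheel '[{"dx":-3.4,"dy":-3.6},{"dx":-3.4,"dy":-3.6},{"dx":-3.4,"dy":-3.6},{"dx":-3.4,"dy":-3.6},{"dx":-3.4,"dy":-3.6},{"dx":-3.4,"dy":-3.6},{"dx":-3.4,"dy":-3.6},{"dx":-3,"dy":-3}]'
cat >> h.py <<'E'
YAW=-.278;C=np.array([.6276,-.0137]);Ri=np.array([[np.cos(YAW),np.sin(YAW)],[-np.sin(YAW),np.cos(YAW)]])
def inv(p): return Ri@(np.asarray(p)[:2]-C)
def st():
    s=monitor.observe();print(round(s["clock"],2),"inv",inv(s["position"]).round(4),"z",round(s["position"][2],4),"rot",np.round(s["tool_rot"],3),"F",(Ri@np.array(s["force"][:2])).round(2),round(s["force"][2],2),"w",s["grip_width"])
E
python3 -c "from h import *;st()"
```

```text
0.7 inv [-0.5774  0.4652] z 0.2313 rot [-3.142 -0.     2.816] F [-0.06  0.25] -0.49 w 0.08569677573295433schema error: expected keys dx, dy, dz, wx, wy, wz, claw
schema error: expected keys dx, dy, dz, wx, wy, wz, claw
```

```bash
python3 -m handwheel '[{"dx":-2.5,"dy":-2.6,"dz":0,"wx":0,"wy":0,"wz":-0.047,"claw":0},{"dx":-3.4,"dy":-3.6,"dz":0,"wx":0,"wy":0,"wz":0,"claw":0},{"dx":-3.4,"dy":-3.6,"dz":0,"wx":0,"wy":0,"wz":0,"claw":0},{"dx":-3.4,"dy":-3.6,"dz":0,"wx":0,"wy":0,"wz":0,"claw":0},{"dx":-3.4,"dy":-3.6,"dz":0,"wx":0,"wy":0,"wz":0,"claw":0},{"dx":-3.4,"dy":-3.6,"dz":0,"wx":0,"wy":0,"wz":0,"claw":0},{"dx":-3.4,"dy":-3.6,"dz":0,"wx":0,"wy":0,"wz":0,"claw":0},{"dx":-3.4,"dy":-3.6,"dz":0,"wx":0,"wy":0,"wz":0,"claw":0}]'
python3 -c "from h import *;st()"
```

```text
clock: 1.7
position: [0.3755, 0.2503, 0.2316]
tool_rot: [3.141, 0.0, 2.863]
force: [0.3, 1.4, 0.3]
grip_width: 0.0
finger_force: 0.0
1.7 inv [-0.3149  0.1847] z 0.2316 rot [3.141 0.    2.863] F [-0.11  1.44] 0.28 w 2.4181323172031536e-05
```

```bash
python3 -m handwheel '[{"dx":-3.5,"dy":-3.6,"dz":0,"wx":0,"wy":0,"wz":0,"claw":0},{"dx":-3.5,"dy":-3.6,"dz":0,"wx":0,"wy":0,"wz":0,"claw":0},{"dx":-3.5,"dy":-3.6,"dz":0,"wx":0,"wy":0,"wz":0,"claw":0},{"dx":-3.6,"dy":-3.7,"dz":0,"wx":0,"wy":0,"wz":0,"claw":0},{"dx":-3.6,"dy":-3.7,"dz":0,"wx":0,"wy":0,"wz":0,"claw":0},{"dx":-3.6,"dy":-3.7,"dz":0,"wx":0,"wy":0,"wz":0,"claw":0},{"dx":-3.6,"dy":-3.6,"dz":0,"wx":0,"wy":0,"wz":0,"claw":0},{"dx":-3.5,"dy":-3.4,"dz":0,"wx":0,"wy":0,"wz":0,"claw":0}]'
python3 - <<'E'
from h import *
st();f=optics.grab_frame("wrist");cv2.imwrite("pics/w1.png",f["frame"]);st()
for p in((-.072,-.185,.132),(-.072,-.025,.132),(-.072,.014,.121),(-.072,.154,.121)): print(proj(f,[*(Ri.T@p[:2]+C),p[2]]))
E
```

```text
clock: 2.7
position: [0.5691, -0.1059, 0.2314]
tool_rot: [3.141, 0.0, 2.863]
force: [0.9, 0.5, -0.1]
grip_width: 0.0003
finger_force: 0.0
2.7 inv [-0.031  -0.1047] z 0.2314 rot [3.141 0.    2.863] F [0.7 0.7] -0.12 w 0.0002745976013122607
2.75 inv [-0.0277 -0.11  ] z 0.2314 rot [-3.139e+00  2.000e-03  2.858e+00] F [-2.75 -7.7 ] -2.74 w -0.00020123417131751495
(np.float64(197.2530666041111), np.float64(143.79112904757957))
(np.float64(435.0538163119388), np.float64(143.41218771551155))
(np.float64(485.6548476914462), np.float64(141.4914869615322))
(np.float64(685.2828438789487), np.float64(141.1722216122584))
```

View pics/w1.png

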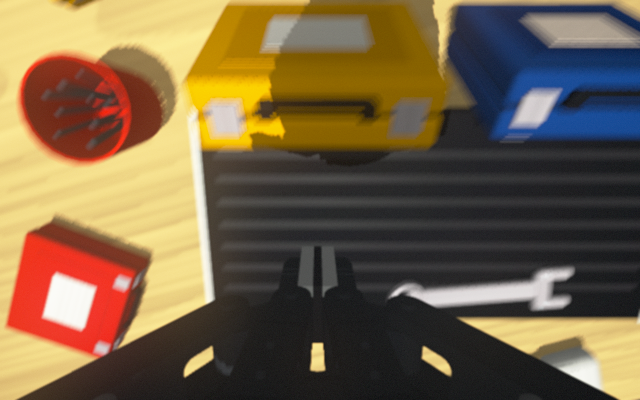

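The wrist view agrees: the yellow rim is at row ~150, columns 195–440, and the fingertips are clear of both the case and the wrench. Descending behind the rim.

```bash
python3 -m handwheel '[{"dx":0,"dy":0,"dz":2,"wx":0,"wy":0,"wz":0,"claw":0},{"dx":0,"dy":0,"dz":3,"wx":0,"wy":0,"wz":0,"claw":0},{"dx":0,"dy":0,"dz":3,"wx":0,"wy":0,"wz":0,"claw":0},{"dx":0,"dy":0,"dz":2.5,"wx":0,"wy":0,"wz":0,"claw":0},{"dx":0,"dy":0,"dz":1.5,"wx":0,"wy":0,"wz":0,"claw":0},{"dx":0,"dy":0,"dz":0.8,"wx":0,"wy":0,"wz":0,"claw":0},{"dx":0,"dy":0,"dz":0,"wx":0,"wy":0,"wz":0,"claw":0},{"dx":1,"dy":0,"dz":0,"wx":0,"wy":0,"wz":0,"claw":0}]'
python3 -c "from h import *;st()"
```

```text
clock: 3.75
position: [0.5591, -0.1016, 0.1039]
tool_rot: [3.141, 0.001, 2.863]
force: [-0.6, -0.1, -0.3]
grip_width: 0.0001
finger_force: 0.0
3.75 inv [-0.0418 -0.1034] z 0.1039 rot [3.141e+00 1.000e-03 2.863e+00] F [-0.5  -0.25] -0.34 w 6.737674538876652e-05
```

```bash
python3 -m handwheel '[{"dx":0.5,"dy":0,"dz":0,"wx":0,"wy":0,"wz":0,"claw":0},{"dx":0.5,"dy":0,"dz":0,"wx":0,"wy":0,"wz":0,"claw":0},{"dx":0.4,"dy":0,"dz":0,"wx":0,"wy":0,"wz":0,"claw":0},{"dx":0.3,"dy":0,"dz":0,"wx":0,"wy":0,"wz":0,"claw":0},{"dx":0.3,"dy":0,"dz":0,"wx":0,"wy":0,"wz":0,"claw":0},{"dx":0.3,"dy":0,"dz":0,"wx":0,"wy":0,"wz":0,"claw":0},{"dx":0.3,"dy":0,"dz":0,"wx":0,"wy":0,"wz":0,"claw":0},{"dx":0.3,"dy":0,"dz":0,"wx":0,"wy":0,"wz":0,"claw":0}]'
python3 -c "from h import *;st()"
```

```text
clock: 4.75
position: [0.5307, -0.0935, 0.1033]
tool_rot: [-3.142, -0.0, 2.863]
force: [0.8, 0.1, -0.4]
grip_width: -0.0002
finger_force: 0.3
4.75 inv [-0.0713 -0.1034] z 0.1033 rot [-3.142 -0.     2.863] F [0.74 0.29] -0.38 w -0.0002410978531799445
```

```bash
python3 -m handwheel '[{"dx":0.2,"dy":0,"dz":0,"wx":0,"wy":0,"wz":0,"claw":0},{"dx":0.2,"dy":0,"dz":0,"wx":0,"wy":0,"wz":0,"claw":0},{"dx":0.2,"dy":0,"dz":0,"wx":0,"wy":0,"wz":0,"claw":0},{"dx":0.2,"dy":0,"dz":0,"wx":0,"wy":0,"wz":0,"claw":0},{"dx":0.2,"dy":0,"dz":0,"wx":0,"wy":0,"wz":0,"claw":0},{"dx":0.2,"dy":0,"dz":0,"wx":0,"wy":0,"wz":0,"claw":0},{"dx":0.2,"dy":0,"dz":0,"wx":0,"wy":0,"wz":0,"claw":0},{"dx":0,"dy":0,"dz":0,"wx":0,"wy":0,"wz":0,"claw":0}]'
python3 - <<'E'
from h import *
st();f=optics.grab_frame("side");cv2.imwrite("pics/s2.png",cv2.resize(f["frame"][120:290,250:430],None,fx=3,fy=3))
E
```

```text
clock: 5.75
position: [0.5175, -0.0897, 0.1035]
tool_rot: [3.142, 0.0, 2.863]
force: [0.5, 0.3, 2.2]
grip_width: -0.0001
finger_force: 0.1
5.75 inv [-0.085  -0.1033] z 0.1035 rot [3.142 0.    2.863] F [0.38 0.38] 2.24 w -0.00010423762116161341
```

View pics/s2.png

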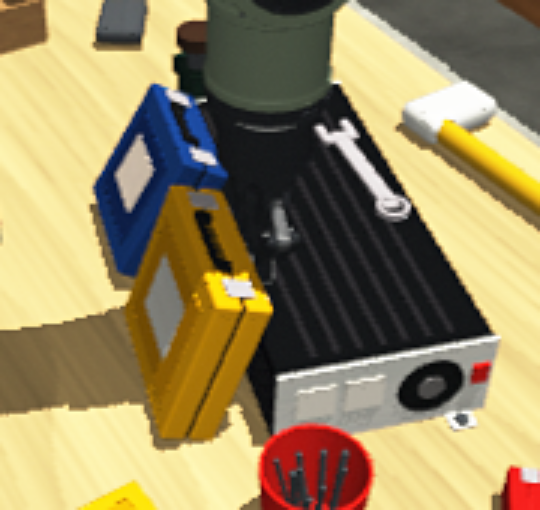

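The yellow case has risen but still leans on the fingertip, at crop (250,290). I'll keep pushing slowly.

```bash
python3 -m handwheel '[{"dx":0.2,"dy":0,"dz":0,"wx":0,"wy":0,"wz":0,"claw":0},{"dx":0.2,"dy":0,"dz":0,"wx":0,"wy":0,"wz":0,"claw":0},{"dx":0.2,"dy":0,"dz":0,"wx":0,"wy":0,"wz":0,"claw":0},{"dx":0.2,"dy":0,"dz":0,"wx":0,"wy":0,"wz":0,"claw":0},{"dx":0.2,"dy":0,"dz":0,"wx":0,"wy":0,"wz":0,"claw":0},{"dx":0.2,"dy":0,"dz":0,"wx":0,"wy":0,"wz":0,"claw":0},{"dx":0,"dy":0,"dz":0,"wx":0,"wy":0,"wz":0,"claw":0},{"dx":0,"dy":0,"dz":0,"wx":0,"wy":0,"wz":0,"claw":0}]'
python3 - <<'E'
from h import *
st();f=optics.grab_frame("side");cv2.imwrite("pics/s3.png",cv2.resize(f["frame"][120:290,250:430],None,fx=3,fy=3))
E
```

```text
clock: 6.8
position: [0.5091, -0.0872, 0.1054]
tool_rot: [3.141, 0.007, 2.862]
force: [7.5, -3.2, 30.6]
grip_width: 0.0
finger_force: 0.3
6.8 inv [-0.0938 -0.1032] z 0.1054 rot [3.141 0.007 2.862] F [ 8.12 -1.  ] 30.58 w 1.4080537845400745e-05
```

View pics/s3.png

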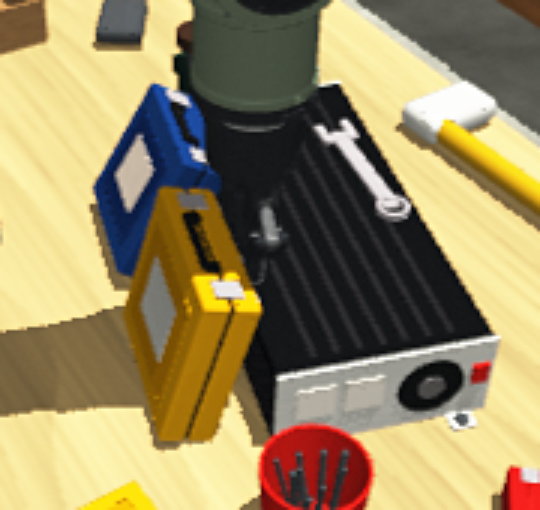

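Upward force is 30 N, so the gripper body is probably pressing on the case's raised top edge. I'll raise the tool at once.

```bash
python3 -m handwheel '[{"dx":0,"dy":0,"dz":-0.5,"wx":0,"wy":0,"wz":0,"claw":0},{"dx":0,"dy":0,"dz":-0.6,"wx":0,"wy":0,"wz":0,"claw":0},{"dx":0,"dy":0,"dz":-0.5,"wx":0,"wy":0,"wz":0,"claw":0},{"dx":0,"dy":0,"dz":0,"wx":0,"wy":0,"wz":0,"claw":0}]'
python3 -c "from h import *;st()"
```

```text
clock: 7.35
position: [0.5059, -0.0864, 0.1196]
tool_rot: [3.142, 0.0, 2.863]
force: [0.6, -0.1, -0.9]
grip_width: -0.0003
finger_force: 0.0
7.35 inv [-0.0971 -0.1033] z 0.1196 rot [3.142 0.    2.863] F [0.63 0.09] -0.92 w -0.00028751857992062086
```

```bash
python3 -m handwheel '[{"dx":0.2,"dy":0,"dz":0,"wx":0,"wy":0,"wz":0,"claw":0},{"dx":0.2,"dy":0,"dz":0,"wx":0,"wy":0,"wz":0,"claw":0},{"dx":0.2,"dy":0,"dz":0,"wx":0,"wy":0,"wz":0,"claw":0},{"dx":0,"dy":0,"dz":0,"wx":0,"wy":0,"wz":0,"claw":0}]'
python3 - <<'E'
from h import *
st();f=optics.grab_frame("side");cv2.imwrite("pics/s4.png",cv2.resize(f["frame"][120:290,250:430],None,fx=3,fy=3))
E
```

```text
clock: 7.85
position: [0.4999, -0.0847, 0.1193]
tool_rot: [-3.142, -0.0, 2.863]
force: [0.9, 0.3, -0.2]
grip_width: 0.0002
finger_force: 0.0
7.85 inv [-0.1033 -0.1033] z 0.1193 rot [-3.142 -0.     2.863] F [0.74 0.57] -0.21 w 0.00019776489827734147
```

View pics/s4.png

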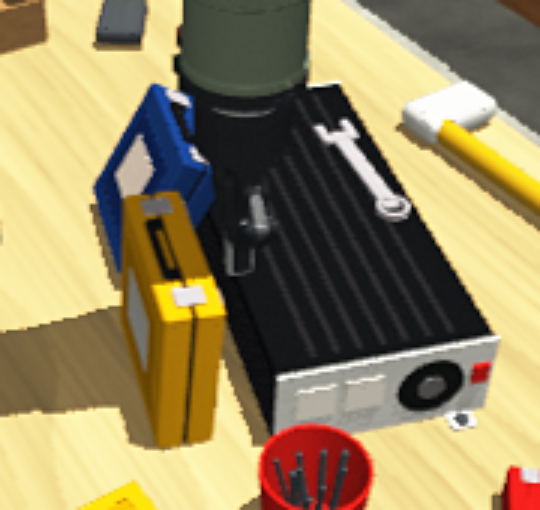

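The yellow case now looks upright, with its top at crop (170,290) and its foot at (185,440). Backing off, rising and moving behind the blue case.

```bash
python3 -m handwheel '[{"dx":-1.5,"dy":0,"dz":0,"wx":0,"wy":0,"wz":0,"claw":0},{"dx":-3,"dy":0,"dz":0,"wx":0,"wy":0,"wz":0,"claw":0},{"dx":-2.5,"dy":0,"dz":-2.5,"wx":0,"wy":0,"wz":0,"claw":0},{"dx":-0.3,"dy":3,"dz":-3.5,"wx":0,"wy":0,"wz":0,"claw":0},{"dx":0,"dy":4.5,"dz":-2,"wx":0,"wy":0,"wz":0,"claw":0},{"dx":0,"dy":4.7,"dz":0,"wx":0,"wy":0,"wz":0,"claw":0},{"dx":0,"dy":4.5,"dz":0,"wx":0,"wy":0,"wz":0,"claw":0},{"dx":0,"dy":2,"dz":0,"wx":0,"wy":0,"wz":0,"claw":0}]'
python3 - <<'E'
from h import *
st();f=optics.grab_frame("side");cv2.imwrite("pics/s5.png",cv2.resize(f["frame"][120:290,250:430],None,fx=3,fy=3))
P=lambda *p:[round((a-o)*3) for a,o in zip(proj(f,[*(Ri.T@p[:2]+C),p[2]]),(250,120))]
print("upright yellow right side expects",P(-.143,-.185,.15),P(-.143,-.185,0),P(-.193,-.185,.15),P(-.193,-.185,0))
E
```

```text
clock: 8.9
position: [0.622, 0.0779, 0.199]
tool_rot: [3.141, -0.0, 2.866]
force: [-1.0, -1.0, -1.0]
grip_width: 0.0001
finger_force: 0.0
8.9 inv [-0.0306  0.0865] z 0.199 rot [ 3.141 -0.     2.866] F [-0.69 -1.26] -1.04 w 7.957044980320354e-05
upright yellow right side expects [216, 314] [214, 443] [152, 326] [156, 454]
```

View pics/s5.png

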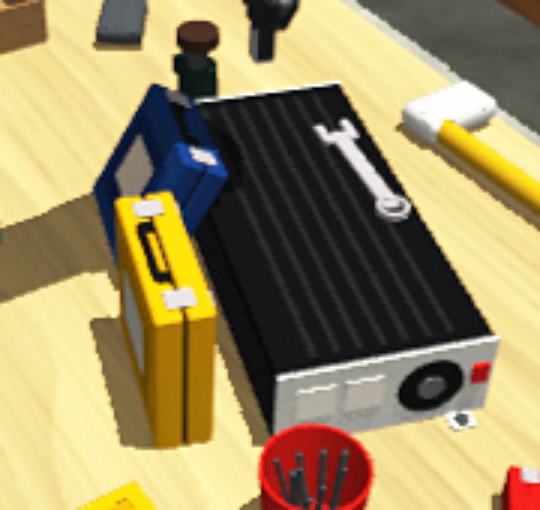

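Yellow stands upright: the right side runs (216,314)–(212,440), which matches the prediction. Now the blue one.

```bash
python3 -m handwheel '[{"dx":0,"dy":-0.2,"dz":2,"wx":0,"wy":0,"wz":0,"claw":0},{"dx":0,"dy":0,"dz":2.5,"wx":0,"wy":0,"wz":0,"claw":0},{"dx":0,"dy":0,"dz":2.5,"wx":0,"wy":0,"wz":0,"claw":0},{"dx":0,"dy":0,"dz":1.6,"wx":0,"wy":0,"wz":0,"claw":0},{"dx":0,"dy":0,"dz":0.5,"wx":0,"wy":0,"wz":0,"claw":0},{"dx":0.8,"dy":0,"dz":0,"wx":0,"wy":0,"wz":0,"claw":0},{"dx":0.8,"dy":0,"dz":0,"wx":0,"wy":0,"wz":0,"claw":0},{"dx":0.5,"dy":0,"dz":0,"wx":0,"wy":0,"wz":0,"claw":0}]'
python3 -c "from h import *;st()"
python3 -m handwheel '[{"dx":0.3,"dy":0,"dz":0,"wx":0,"wy":0,"wz":0,"claw":0},{"dx":0.3,"dy":0,"dz":0,"wx":0,"wy":0,"wz":0,"claw":0},{"dx":0.3,"dy":0,"dz":0,"wx":0,"wy":0,"wz":0,"claw":0},{"dx":0.3,"dy":0,"dz":0,"wx":0,"wy":0,"wz":0,"claw":0},{"dx":0.2,"dy":0,"dz":0,"wx":0,"wy":0,"wz":0,"claw":0},{"dx":0.2,"dy":0,"dz":0,"wx":0,"wy":0,"wz":0,"claw":0},{"dx":0.2,"dy":0,"dz":0,"wx":0,"wy":0,"wz":0,"claw":0},{"dx":0.2,"dy":0,"dz":0,"wx":0,"wy":0,"wz":0,"claw":0}]'
python3 -c "from h import *;st()"
```

```text
clock: 9.95
position: [0.6006, 0.0792, 0.109]
tool_rot: [3.141, 0.001, 2.863]
force: [0.4, -0.0, 0.5]
grip_width: -0.0001
finger_force: 0.0
9.95 inv [-0.0514  0.0819] z 0.109 rot [3.141e+00 1.000e-03 2.863e+00] F [0.37 0.08] 0.5 w -0.00010160879139782625
clock: 10.95
position: [0.5817, 0.0843, 0.1083]
tool_rot: [-3.142, 0.0, 2.863]
force: [0.9, -0.4, 1.3]
grip_width: -0.0003
finger_force: 0.3
10.95 inv [-0.071   0.0816] z 0.1083 rot [-3.142  0.     2.863] F [ 0.99 -0.17] 1.32 w -0.0002956173853194171
```

```bash
python3 -m handwheel '[{"dx":0.2,"dy":0,"dz":-0.1,"wx":0,"wy":0,"wz":0,"claw":0},{"dx":0.2,"dy":0,"dz":-0.1,"wx":0,"wy":0,"wz":0,"claw":0},{"dx":0.2,"dy":0,"dz":-0.1,"wx":0,"wy":0,"wz":0,"claw":0},{"dx":0.2,"dy":0,"dz":-0.1,"wx":0,"wy":0,"wz":0,"claw":0},{"dx":0.2,"dy":0,"dz":-0.1,"wx":0,"wy":0,"wz":0,"claw":0},{"dx":0.2,"dy":0,"dz":0,"wx":0,"wy":0,"wz":0,"claw":0},{"dx":0.2,"dy":0,"dz":0,"wx":0,"wy":0,"wz":0,"claw":0},{"dx":0.2,"dy":0,"dz":0,"wx":0,"wy":0,"wz":0,"claw":0}]'
python3 -c "from h import *;st()"
```

```text
clock: 11.95
position: [0.5662, 0.0887, 0.1133]
tool_rot: [-3.142, -0.0, 2.863]
force: [-0.1, 0.4, -0.1]
grip_width: 0.0001
finger_force: 0.0
11.95 inv [-0.0871  0.0816] z 0.1133 rot [-3.142 -0.     2.863] F [-0.23  0.36] -0.12 w 6.316076798162052e-05
```

```bash
python3 -m handwheel '[{"dx":0.2,"dy":0,"dz":0,"wx":0,"wy":0,"wz":0,"claw":0},{"dx":0.2,"dy":0,"dz":0,"wx":0,"wy":0,"wz":0,"claw":0},{"dx":0.2,"dy":0,"dz":0,"wx":0,"wy":0,"wz":0,"claw":0},{"dx":0.2,"dy":0,"dz":0,"wx":0,"wy":0,"wz":0,"claw":0},{"dx":0.2,"dy":0,"dz":0,"wx":0,"wy":0,"wz":0,"claw":0},{"dx":0.2,"dy":0,"dz":0,"wx":0,"wy":0,"wz":0,"claw":0},{"dx":0,"dy":0,"dz":0,"wx":0,"wy":0,"wz":0,"claw":0}]'
python3 - <<'E'
from h import *
st();f=optics.grab_frame("side");cv2.imwrite("pics/s6.png",cv2.resize(f["frame"][120:290,250:430],None,fx=3,fy=3))
P=lambda *p:[round((a-o)*3) for a,o in zip(proj(f,[*(Ri.T@p[:2]+C),p[2]]),(250,120))]
print("upright blue right side expects",P(-.143,.014,.138),P(-.193,.014,.138),"left",P(-.143,.154,.138),P(-.193,.154,.138))
E
```

```text
clock: 12.82
position: [0.5548, 0.0921, 0.1133]
tool_rot: [-3.142, 0.0, 2.863]
force: [0.1, -0.5, 0.4]
grip_width: 0.0003
finger_force: 0.0
12.82 inv [-0.0991  0.0817] z 0.1133 rot [-3.142  0.     2.863] F [ 0.22 -0.51] 0.39 w 0.0002987187313588212
upright blue right side expects [159, 174] [104, 182] left [128, 90] [77, 97]
```

View pics/s6.png

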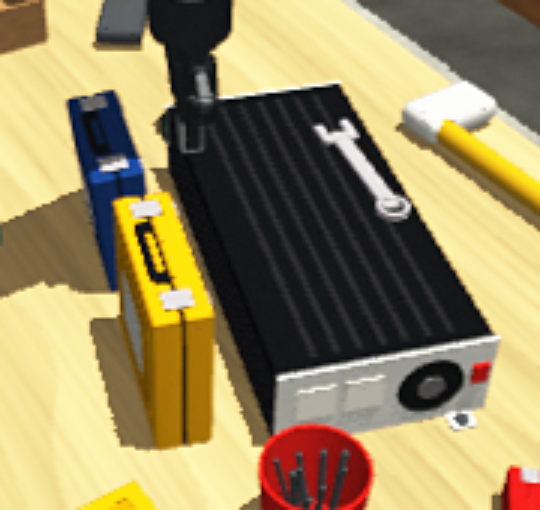

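Blue appears upright with its top at crop (105,130), standing or still rocking a little. I'll withdraw and compare positions numerically.

```bash
python3 -m handwheel '[{"dx":-1.5,"dy":0,"dz":0,"wx":0,"wy":0,"wz":0,"claw":0},{"dx":-3,"dy":0,"dz":0,"wx":0,"wy":0,"wz":0,"claw":0},{"dx":-2.5,"dy":0,"dz":-2.5,"wx":0,"wy":0,"wz":0,"claw":0},{"dx":0,"dy":0,"dz":-5,"wx":0,"wy":0,"wz":0,"claw":0},{"dx":0,"dy":0,"dz":-5,"wx":0,"wy":0,"wz":0,"claw":0},{"dx":0,"dy":0,"dz":-2,"wx":0,"wy":0,"wz":0,"claw":0},{"dx":0,"dy":0,"dz":0,"wx":0,"wy":0,"wz":0,"claw":0},{"dx":0,"dy":0,"dz":0,"wx":0,"wy":0,"wz":0,"claw":0}]'
cat > chk.py <<'E'
from h import *
st()
def box(f,case):
    h=cv2.cvtColor(f["frame"],cv2.COLOR_BGR2HSV)
    lo,hi={"yellow_case":((18,150,60),(32,255,255)),"blue_case":((108,140,30),(128,255,255))}[case]
    return cv2.inRange(h,lo,hi)
dims={"yellow_case":(.16,.15,-.105),"blue_case":(.14,.138,.084)}
for c in("side","scene"):
    f=optics.grab_frame(c)
    for n,(w,hh,y0) in dims.items():
        m=box(f,n);best=None
        roi=[proj(f,[*(Ri.T@np.array([x,y])+C),z]) for x in(-.26,-.08) for y in(y0-w/2-.02,y0+w/2+.02) for z in(0,.17)]
        u0,v0=np.floor(np.min(roi,0)).astype(int);u1,v1=np.ceil(np.max(roi,0)).astype(int)
        k=np.zeros_like(m);k[max(v0,0):v1,max(u0,0):u1]=1;m=m*k
        ncc,lab,sta,cen=cv2.connectedComponentsWithStats((cv2.morphologyEx(m,cv2.MORPH_CLOSE,np.ones((5,5)))>0).astype(np.uint8))
        i=1+sta[1:,4].argmax();m=lab==i
        for lean in(-.2,-.1,0,.1,.2,.3,.5):
            for x in np.arange(-.17,-.11,.004):
              for yw in(-.15,-.075,0,.075,.15):
                ca,sa=np.cos(yw),np.sin(yw);P=[]
                for a in(-.05,0):
                    for b in(-w/2,w/2):
                        for z in(0,hh):
                            if lean>=0: X=a*np.cos(lean)+z*np.sin(lean);Z=-a*np.sin(lean)+z*np.cos(lean)
                            else: X=-.05+(a+.05)*np.cos(lean)+z*np.sin(lean);Z=-(a+.05)*np.sin(lean)+z*np.cos(lean)
                            q=Ri.T@np.array([x+ca*X-sa*b,y0+sa*X+ca*b])+C
                            P.append(proj(f,[*q,Z]))
                hull=cv2.convexHull(np.array(P,np.float32));g=np.zeros(m.shape,np.uint8);cv2.fillConvexPoly(g,hull.round().astype(int),1)
                g=g>0
                if c=="side" and n=="blue_case": g&=~(box(f,"yellow_case")>0)
                iou=(g&m).sum()/(g|m).sum()
                if best is None or iou>best[0]: best=(round(iou,3),"lean",lean,"foot",round(x,3),"dyaw",yw)
        print(c,n,sta[i],best)
E
python3 chk.py
```

```text
clock: 13.88
position: [0.6221, 0.0724, 0.2574]
tool_rot: [-3.141, -0.001, 2.863]
force: [0.0, -0.0, -0.7]
grip_width: -0.0001
finger_force: 0.0
13.88 inv [-0.0289  0.0813] z 0.2574 rot [-3.141e+00 -1.000e-03  2.863e+00] F [ 0.05 -0.02] -0.68 w -6.20538384017396e-05
side yellow_case [ 288  183   34   87 2035] (np.float64(0.866), 'lean', 0, 'foot', np.float64(-0.142), 'dyaw', 0)
side blue_case [277 151  25  66 684] (np.float64(0.637), 'lean', -0.1, 'foot', np.float64(-0.134), 'dyaw', -0.075)
scene yellow_case [ 262  180   60   73 2278] (np.float64(0.739), 'lean', 0.2, 'foot', np.float64(-0.166), 'dyaw', 0.075)
scene blue_case [ 322  165   47   54 1379] (np.float64(0.68), 'lean', 0.3, 'foot', np.float64(-0.17), 'dyaw', 0)
```

```bash
python3 -m handwheel '[{"dx":0,"dy":0,"dz":-1,"wx":0,"wy":0,"wz":0,"claw":0},{"dx":0,"dy":0,"dz":0,"wx":0,"wy":0,"wz":0,"claw":0},{"dx":0,"dy":0,"dz":0,"wx":0,"wy":0,"wz":0,"claw":0},{"dx":0,"dy":0,"dz":0,"wx":0,"wy":0,"wz":0,"claw":0},{"dx":0,"dy":0,"dz":0,"wx":0,"wy":0,"wz":0,"claw":0},{"dx":0,"dy":0,"dz":0,"wx":0,"wy":0,"wz":0,"claw":0},{"dx":0,"dy":0,"dz":0,"wx":0,"wy":0,"wz":0,"claw":0},{"dx":0,"dy":0,"dz":0,"wx":0,"wy":0,"wz":0,"claw":0}]' >/dev/null
python3 - <<'E'
from h import *
st()
f=optics.grab_frame("side")
h=cv2.cvtColor(f["frame"],cv2.COLOR_BGR2HSV)
m=cv2.inRange(h,(108,140,30),(128,255,255))
# row extents of the blue body in the case region, and predicted upright corners
for v in range(148,220,6):
    x=np.nonzero(m[v,265:330])[0]; print(v,(x.min()+265,x.max()+265) if len(x) else None,end=" ")
P=lambda *p:np.round(proj(f,[*(Ri.T@p[:2]+C),p[2]]),1).tolist()
print()
for a in(-.143,-.193):
    for b in(.014,.154): print(a,b,"top",P(a,b,.138),"foot",P(a,b,0))
for n in("yellow_case","blue_case"):
    for c in("side","scene"):
        if c=="scene": optics.grab_frame(c)
        print(n,c,[(round(q["p"],2),np.round(q["rect"])) for q in optics.masks_of(n,c)][:5])
E
```

```text
14.97 inv [-0.0289  0.0816] z 0.2683 rot [-3.142  0.     2.863] F [-0.27  0.82] 0.13 w -6.22248182305027e-05
148 None 154 (np.int64(277), np.int64(293)) 160 (np.int64(277), np.int64(294)) 166 (np.int64(278), np.int64(297)) 172 (np.int64(280), np.int64(299)) 178 (np.int64(282), np.int64(301)) 184 (np.int64(283), np.int64(297)) 190 (np.int64(283), np.int64(286)) 196 (np.int64(284), np.int64(286)) 202 (np.int64(283), np.int64(287)) 208 (np.int64(285), np.int64(287)) 214 (np.int64(287), np.int64(287)) 
-0.143 0.014 top [303.0, 178.0] foot [303.9, 216.1]
-0.143 0.154 top [292.5, 150.0] foot [294.1, 187.0]
-0.193 0.014 top [284.6, 180.7] foot [286.9, 218.9]
-0.193 0.154 top [275.6, 152.3] foot [278.5, 189.4]
yellow_case side [(0.97, array([287., 188.,  33.,  84.])), (0.94, array([418., 276.,  59.,  56.])), (0.67, array([190., 159.,  61.,  51.])), (0.66, array([255., 278.,  66.,  64.]))]
yellow_case scene [(0.7, array([193., 226.,  51.,  46.])), (0.65, array([235., 320.,  60.,  68.])), (0.62, array([260., 181.,  63.,  70.])), (0.58, array([296., 146.,  63.,  37.]))]
blue_case side [(0.83, array([275., 151.,  28.,  59.]))]
blue_case scene [(0.74, array([320., 167.,  51.,  53.]))]
```

Blue's top corners now match the predicted upright pose to within about 2 px, and nothing has moved for over a second. Both cases are standing and the arm is clear.

```bash
python3 -c "
from workcell import job_done
print(job_done())"
```

```text
the job is handed in; nothing more can be done
None
```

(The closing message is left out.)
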